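Put the battery pack away in the locker

TASK

Put the loose battery pack away in the steel battery locker: lift the locker's door by its handle until the folding stay on the locker's end locks and holds it open by itself, and stand the pack upright in the empty rubber tray inside. Then push the stay's black elbow knob back in to unlock it and let the door come down fully shut, without slamming. Leave the bit case in the locker and the black power adapter on the bench where they are.

Things in the scene. Friction and masses are not known exactly. Their poses are not given: they have to be found in the camera images.
- locker: Grey steel battery locker fixed on the bench, 260 deep (x) x 410 wide (y) x 200 high, mm. Origin: centre of underside; x points front to back, y to its left end, z up. Front lip at x -130, 62 high; above it the front slopes back 20 deg to the hinge line at x -80, z 200. Inner floor z 30. Roof only behind the hinge line, underside z 196. Clear windows in roof and door.
- door_hinge (a point): Middle of the door's hinge line, which runs along the locker's y. The frame turns with the door: -z runs down the door's inner face, -x is its outward normal. The door is 410 wide, 147 long from the hinge, 10 thick, 0.75 kg.
- door (a joint): Opening of the lift-up door, rad: 0 shut (leaning back 20 deg), growing as its lower edge swings out to the robot and up. The stay stops it at 2.25 and, locked, holds it at about 2.23. Soft-down hinges (damping 0.45 N m s/rad, friction 0.12 N m): let go below the lock, or once the stay is unlocked, the door sinks by itself and is shut after some 5 s.
- handle (a point): Centre of the bar of the aluminium bridge handle on the door: 118 down from the hinge, 42 out from the door's inner face; axes as point door_hinge. Bar 56 long along y, 12 x 14 thick, 24 clear behind it, on two legs. It can be taken with a finger at each end of the 56 length, hand tilted, and turns between the pads as the door rises.
- stay_elbow (a joint): Elbow angle of the folding stay, rad: 0 folded (door shut), 2.68 links in line, 2.82 its stop past the line: locked. Once the door has been raised to its stop and eased, the elbow drops past the line by itself. Pushing the knob 15 mm or more towards the locker's back, with a few N, takes it through the line again and unlocks it.
- stay_knob (a point): Middle of the black elbow knob outside the locker's left end (+y): diameter 20, axis along y, from 10 to 32 out from the end panel (point 21 out). Two steel links, 98 long, 16 wide, lie between knob and panel. Locked, it is about 34 in front of the hinge line and 25 below it, under the edge of the raised door; it unlocks towards locker +x and a little up.
- tray: Low black rubber tray fixed on the locker's floor, left or right half, 126 (x) x 78 (y), axes as the locker's; floor 4 thick, rim 9 high and 4 wide, so the pack has 9 to spare at each end and 7 at each side. Origin: centre of its underside.
- pack: Tool battery pack lying loose and upright on the bench, about 0.55 kg: black body 100 long (x) x 56 wide (y) x 44 high, with a narrower rail on top, 62 high in all. Origin: centre of its underside. It may go in the tray either end first.
- bitcase: Closed grey bit case with a paper label, 100 x 66 x 41 high, in the other half of the locker. Leave it alone. Origin: centre of its underside.
- adapter: Black power adapter, 150 x 64 x 36 high, on the bench to the left, in front of the locker. Leave it alone. Origin: centre of its underside.
Not all that is in view belongs to the job. Of the things that look like the pack, take the one that is farthest to the robot's left at the start.

How it is judged:
On the way, in this order (a step that is already met when the one before it is completed fails the run):
1. the door is raised and stands open on its locked stay, with the hand off it (value of joint stay_elbow above 2.74 rad and value of joint door above 2 rad and contact force between the fingers and door below 0.3 N), for 0.3 s.
2. the pack stands upright in the tray, let go, with the door still held by the locked stay (x of pack in the frame of tray between -0.013 and 0.013 m and y of pack in the frame of tray between -0.011 and 0.011 m and z of pack in the frame of tray below 0.008 m and angle between pack's own z axis and vertical below 0.1 rad and linear speed of pack below 0.02 m/s and contact force between the fingers and pack below 0.3 N and value of joint stay_elbow above 2.74 rad), for 0.2 s.
At the end, for the whole second after the job is handed in: The door is fully shut (under 0.04 rad) and at rest, and the pack stands upright and still within the tray's rim, let go (value of joint door below 0.04 rad and velocity of joint door above -0.05 rad/s and x of pack in the frame of tray between -0.013 and 0.013 m and y of pack in the frame of tray between -0.011 and 0.011 m and z of pack in the frame of tray below 0.008 m and angle between pack's own z axis and vertical below 0.1 rad and linear speed of pack below 0.02 m/s and contact force between the fingers and pack below 0.3 N); the robot touches nothing.
It fails at once if the door slams (swings shut faster than 1.5 rad/s) (value of joint door below 0.25 rad and velocity of joint door below -1.5 rad/s).
It fails at once if the bit case is shifted by more than 20 mm (distance of bitcase from where it was at the start of the episode above 0.02 m).
It fails at once if the power adapter is shifted by more than 20 mm (distance of adapter from where it was at the start of the episode above 0.02 m).
It also fails if it takes over 72 s, if anything falls off the work surface, if the arm or the gripper's body presses on something with over 40 N, if the wrist force passes 120 N, or if a joint passes its speed limit or range.

ROBOT

A 6-joint arm with a two-finger parallel gripper is mounted at the origin on the work surface. World frame = base frame: x ahead of the robot, y to its left, z up, the work surface at z = 0. Lengths are in m, angles in rad, forces in N, time in s.
With the tool pointing down it reaches from about 0.375 to 0.75 m from the base axis. Payload 9 kg.
Tool frame: the origin (TCP) lies at the very end of the fingers, on their centre line; the grasp point (between the pads) lies 19 mm behind it; z points along the fingers, y is the line along which they close (so a half turn about z gives the same grasp; the last joint's range is limited). The gripper opens to 85 mm and grips with 20 to 120 N. Pads are 22 mm wide; open, the fingers measure 114 mm over their backs; the gripper's body (76 mm by 85 mm) begins 54 mm behind the grasp point. The pads swing forward as they close: fully open they stand 13 mm farther back than shut.
Start: joints at [1.001, 0.104, 0.097, 1.564, 0, 1.353], TCP at [0.207, 0.563, 0.231] pointing down, gripper open.
Joint ranges: [-2.99, 2.99], [-0.84, 1.86], [-1.1, 1.16], [-1.84, 2.11], [-1.51, 1.56], [-3.14, 3.14]. Speed limits (rad/s): [2.22, 2.22, 2.57, 3.14, 3.14, 3.14].

INTERFACE

Orientations are given as a unit quaternion [x, y, z, w].
In Python, from plant import status, optics, job, spotter gives the robot as it stands.
- The arm moves only by the tool jog_arm, never from a script. Its argument "commands" is text: rows parted by semicolons, each of 7 numbers parted by spaces: the turn, a rotation vector about the tool's x, y, z each as a share of 180 degrees, from -1 to 1, then the shift along the tool's x, y, z each as a share of 1000 mm, from -1 to 1, then the opening, from 0 (shut) to 1 (fully open). In form: ax ay az x y z grip; .... A call has 1 to 10 rows; each row is the pose to reach, as a shift and turn from the pose commanded when the call began, along the tool's axes at that moment, turning the shorter way round; what a row does not reach only later rows make up. A row lasts 1/12 s, in which the tool goes at most 41.7 mm and 7.16 degrees, less where a joint would pass 70% of its speed; a pose out of reach is approached as far as the arm can. A call with a number of a shift or a turn outside -1 to 1 is refused whole. A call with a gripper value outside its range is refused whole. The fingers move at their own pace and stop on an object; "squeeze" is the grip in N (left out, the last holds). Time passes only in rows, so rows that repeat a pose let the fingers close. It gives the time, the measured TCP pose, the force, the opening and the grip force at its end, in the units of the state.
- status.state(): the state, without advancing time (a new reading comes with each control period).
- optics.snapshot(name): name is "scene" or "top" or "wrist"; returns a dict with "pixels" (480x640x3 uint8, red, green, blue), "K" (3x3 intrinsics, pixels), "rvec" (rotation vector, rad) and "tvec" (3), from world to camera coordinates, as OpenCV has them; the wrist camera has in their place "hand_eye" (4x4, takes a point from camera to tool coordinates, whose origin is the TCP and whose axes are the flange's). Camera axes: x right, y down, z forward; pixel columns grow to the right and rows downward; lengths in m; the calibration is good to about 2 mm. A picture is of the moment at which its call begins: read the wrist's pose just before it. There is no depth.
- job.close_job(): hands the job in; it is judged then, once.
Trained networks look in the newest picture that a camera, given by its name, has taken for a name from the list of things; names that differ only in an ending like _2 or _b are one class to them, and where a whole thing is asked for, a point or a joint stands for the part that bears it (a point fixed in the world has none). Each returns a list of dicts, best first, with "p" (0 to 1); they miss things now and then, are a little off and sometimes report something else, mostly with a low value. They report only what shows in the picture. A call takes as long as a camera call. They do not tell look-alikes from the thing itself.
- spotter.cut_out(camera, thing): "pixels" (480x640 bool, what is visible of it) and "rect" ([left, top, width, height] in pixels, round what is visible of it).
- spotter.spot_point(camera, thing): "point" ([column, row] in pixels: a listed point, or the origin of a listed thing).
The state is a dict: "clock": time; "joints": joint angles; "joint_velocities": joint speeds; "joint_torque": joint torques, N m; "eef_pos": TCP position; "tool_rot": TCP orientation; "ft_force": force on the tool from outside, world axes, zero at the start; "torque": the same for the moment, N m; "width": finger opening in m; "grip_force": force on a finger pad.
Only numpy, scipy, OpenCV 4.12 (cv2) and the standard library are available. Lean on these libraries where they do the work, as an engineer would, in place of code of your own. Each camera call takes 0.05 s, during which the arm holds its last target. There are 200 camera calls.

## Working session

There is one attempt and no reset: what is moved stays moved. The work goes in short steps, Python scripts to look and compute and a tool call to move; the robot and the scene stay as the last step left them, time stands still between calls to the robot, and variables do not carry over. Pictures are saved under pics/ and viewed, at most 15 in all, crops included, and the job is handed in when it is done.

Besides the shell and the picture viewer there is one more tool, called after ">>>" in YAML: its name, and indented under it one key for each argument. jog_arm: Moves the arm, as the interface text tells. Its arguments: {"type":"object","properties":{"commands":{"type":"string"},"squeeze":{"type":"number"}},"required":["commands"]}

```bash
ls; mkdir -p pics
python3 - <<'E'
from plant import status, optics, spotter
import cv2,numpy as np
print(status.state())
for c in ["scene","top"]:
    s=optics.snapshot(c); cv2.imwrite(f"pics/{c}0.png",s["pixels"][:,:,::-1])
    R=cv2.Rodrigues(np.array(s["rvec"]))[0]; print(c,np.array(s["K"]).tolist(),"campos",-R.T@np.array(s["tvec"]).ravel(),"fwd",R[2])
    for t in ["locker","door_hinge","handle","stay_knob","tray","pack","bitcase","adapter"]:
        print(t,[(np.round(d["point"]).tolist(),round(d["p"],2)) for d in spotter.spot_point(c,t)][:4],[(list(map(int,d["rect"])),round(d["p"],2)) for d in spotter.cut_out(c,t)][:4])
E
```

```text
pics
{'clock': 0.0, 'joints': array([1.00131082e+00, 1.04703905e-01, 9.64419233e-02, 1.56385399e+00,
       9.02475583e-06, 1.35312677e+00]), 'joint_velocities': array([ 0.00032031, -0.00082434, -0.00044845,  0.00141479,  0.00167442,
       -0.00028112]), 'joint_torque': array([-4.76951900e-04, -5.56932735e+01,  5.03649616e+01,  1.67816406e-02,
       -3.67226266e-04, -3.79958328e-05]), 'eef_pos': array([0.20655464, 0.56298085, 0.23050456]), 'tool_rot': array([ 1.75002137e-01,  9.84567832e-01, -6.07643566e-04, -2.57205745e-04]), 'ft_force': array([ 0.04414192, -0.67400856,  0.17006528]), 'torque': array([ 0.00113417, -0.04567319,  0.00102207]), 'grip_force': 0.0, 'width': 0.08556175906714664}
scene [[595.6063189916099, 0.0, 322.20779665523906], [0.0, 595.6063189916099, 235.66181547179946], [0.0, 0.0, 1.0]] campos [ 0.49730214 -0.50888055  1.64690878] fwd [ 0.04820125  0.3181547  -0.94681267]
locker [] [([300, 144, 129, 173], 0.74)]
door_hinge [([334.0, 223.0], 0.71)] [([299, 151, 45, 162], 0.6)]
handle [([303.0, 238.0], 0.82)] [([300, 151, 44, 159], 0.79)]
stay_knob [] []
tray [] []

[... 170 characters left out ...]
 44, 49], 0.61)]
top [[472.20572519065297, 0.0, 318.7636983248999], [0.0, 472.20572519065297, 239.4753300881221], [0.0, 0.0, 1.0]] campos [ 0.50317749 -0.01031476  1.54850282] fwd [ 0.02941528 -0.01384975 -0.99947132]
locker [] [([227, 141, 153, 106], 0.77)]
door_hinge [([306.0, 219.0], 0.8)] [([233, 218, 142, 27], 0.75)]
handle [([303.0, 241.0], 0.87)] [([233, 215, 142, 32], 0.93)]
stay_knob [([230.0, 195.0], 0.51)] []
tray [] [([235, 219, 141, 27], 0.29)]
pack [([458.0, 248.0], 0.77), ([418.0, 261.0], 0.59)] [([411, 245, 20, 33], 0.95), ([445, 230, 32, 32], 0.64)]
bitcase [] [([226, 140, 152, 105], 0.66)]
adapter [([175.0, 276.0], 0.93), ([305.0, 244.0], 0.47)] [([150, 254, 47, 47], 0.57)]
```

Run:
```python
import cv2,numpy as np
a=cv2.imread("pics/scene0.png")[60:480,180:460]; b=cv2.imread("pics/top0.png")[110:330,130:500]
a=cv2.resize(a,(400,600),interpolation=cv2.INTER_CUBIC); b=cv2.resize(b,None,fx=2.16,fy=2.16,interpolation=cv2.INTER_CUBIC)
cv2.imwrite("pics/t.png",b)
cv2.imwrite("pics/s.png",a)
```

```text
(no output)
```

View pics/t.png

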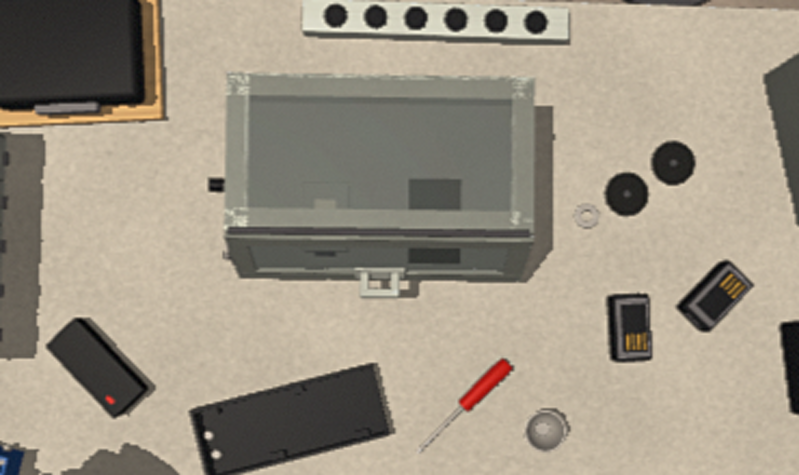

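View pics/scene0.png

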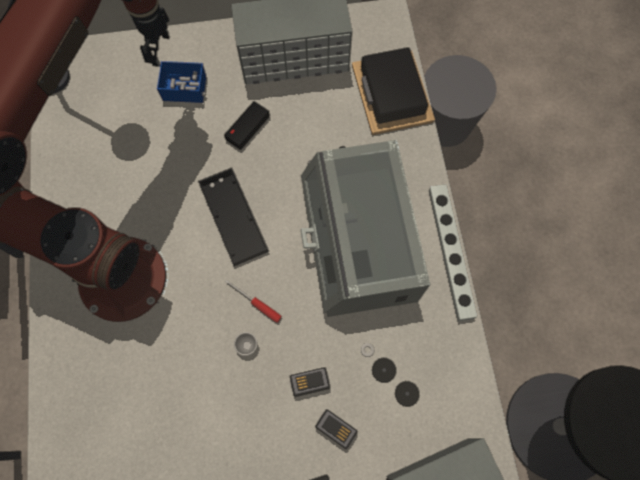

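The top view (crop pixels) shows the locker upright in the middle, with roof corners at (228,73), (534,78), (532,232) and (228,230). The handle is at (380,282). The dark tray appears through the window on the right at (435,195), and the grey bit case on the left. The two packs are at (629,327) and (716,297); the left one is the target. The adapter is at (100,367), and there's a dark decoy plate at (290,420).

```bash
cat > h.py <<'E'
import numpy as np, cv2
from scipy.spatial.transform import Rotation as Ro
from plant import status, optics, spotter
def cam(c):
    s=optics.snapshot(c); K=np.array(s["K"])
    if c=="wrist": return s,K,None,None
    return s,K,cv2.Rodrigues(np.array(s["rvec"],float))[0],np.array(s["tvec"],float).ravel()
def ray(px,z,K,R,t):
    d=R.T@np.linalg.inv(K)@np.array([px[0],px[1],1.]); o=-R.T@t
    return o+d*(z-o[2])/d[2]
def proj(P,K,R,t):
    q=(K@(R@np.atleast_2d(P).T+t[:,None])).T; return q[:,:2]/q[:,2:]
def tri(obs): # [(px,K,R,t)]
    A=[];b=[]
    for px,K,R,t in obs:
        d=R.T@np.linalg.inv(K)@np.array([px[0],px[1],1.]);d/=np.linalg.norm(d);M=np.eye(3)-np.outer(d,d)
        A.append(M);b.append(M@(-R.T@t))
    return np.linalg.lstsq(np.vstack(A),np.hstack(b),rcond=None)[0]
E
python3 - <<'E'
from h import *
from scipy.optimize import least_squares
S=cam("scene")[1:];T=cam("top")[1:]
tc=lambda p:(np.array(p)+.5)/2.16-.5+np.array([130,110])
L=np.array([[-.08,.205,.2],[-.08,-.205,.2],[.13,.205,.2],[.13,-.205,.2],[-.1598,0,.1035],[-.08,0,.2]])
tp=[tc((228,230)),tc((532,232)),tc((228,74)),tc((534,79)),(303,241),(306,219)]
sp=[(320,153),(341,303),(396,144),(427,288),(303,238),(334,223)]
def res(q,full=0):
    w=L.copy();c,s=np.cos(q[2]),np.sin(q[2])
    w[:,:2]=L[:,:2]@np.array([[c,s],[-s,c]])+q[:2]
    r=np.vstack([proj(w,*T)-tp,proj(w,*S)-sp]);return r if full else r.ravel()
o=least_squares(res,[.6,0,0],loss="soft_l1");print("locker",o.x);print(res(o.x,1).round(1))
for n,C in (("top",T),("scene",S)):
  for d in spotter.cut_out(n,"pack")[:3]:
    m=d["pixels"].astype(np.uint8);c=max(cv2.findContours(m,0,1)[0],key=cv2.contourArea)
    r=cv2.minAreaRect(c);b=cv2.boxPoints(r);W=np.array([ray(p,.05,*C) for p in b])
    e=W[1]-W[0],W[2]-W[1];print(n,d["p"],W.mean(0),[ (np.linalg.norm(v).round(3),np.degrees(np.arctan2(v[1],v[0])).round(1)) for v in e])
for tpx,spx in (((418,261),(309,382)),((458,248),(336,429)),((175,276),(250,128))):print(tri([(tpx,)+T,(spx,)+S]),ray(tpx,0,*T),ray(spx,0,*S))
E
```

```text
locker [0.68184283 0.00931923 0.00590572]
[[-1.   0.5]
 [ 1.6  3.1]
 [ 1.1 -0.4]
 [ 2.1  1.1]
 [ 2.9  5.8]
 [ 0.1 -0.5]
 [ 0.2 -1.1]
 [ 4.3 -3.5]
 [ 0.8 -2.7]
 [ 1.4 -1.1]
 [-0.2  0.9]
 [-1.8 -0.4]]
top 0.62 [ 0.53904754 -0.48262624  0.05      ] [(np.float64(0.104), np.float64(-43.7)), (np.float64(0.065), np.float64(-133.5))]
top 0.6 [ 0.4890752  -0.35532887  0.05      ] [(np.float64(0.061), np.float64(-85.6)), (np.float64(0.099), np.float64(-176.0))]
scene 0.88 [ 0.48758378 -0.36611153  0.05      ] [(np.float64(0.103), np.float64(6.6)), (np.float64(0.062), np.float64(-83.0))]
scene 0.81 [ 0.53908394 -0.49077947  0.05      ] [(np.float64(0.056), np.float64(44.9)), (np.float64(0.101), np.float64(-43.0))]
scene 0.66 [0.4059218  0.41206514 0.05      ] [(np.float64(0.158), np.float64(45.7)), (np.float64(0.077), np.float64(-52.3))]
[ 0.48617424 -0.36166185 -0.00784141] [ 0.48763501 -0.3598999   0.        ] [ 0.48485149 -0.36234765  0.        ]
[ 0.53631901 -0.49202231 -0.0030543 ] [ 0.53421655 -0.49102768  0.        ] [ 0.53828448 -0.49208374  0.        ]
[ 0.41216468  0.4393482  -0.02136886] [0.41587732 0.43315132 0.        ] [ 4.10779977e-01  4.27320541e-01 -2.22044605e-16]
```

```bash
cat >> h.py <<'E'
def Rt(tilt,yaw=0): # tool down, tilted so fingers lean to +x by tilt deg; yaw (deg) about world z after
    s,c=np.sin(np.radians(tilt)),np.cos(np.radians(tilt))
    return Ro.from_euler('z',yaw,degrees=True).as_matrix()@np.array([[-c,0,s],[0,1,0],[-s,0,-c]]) 
def rows(ts,base=None): # ts: list of (pos,tilt,yaw,grip)
    st=status.state()
    p0,R0=(st["eef_pos"],Ro.from_quat(st["tool_rot"]).as_matrix()) if base is None else (np.array(base[0],float),Rt(base[1],base[2]))
    out=[]
    for p,ti,ya,g in ts:
        rv=Ro.from_matrix(R0.T@Rt(ti,ya)).as_rotvec()/np.pi; d=R0.T@(np.array(p)-p0)
        out.append(" ".join(f"{v:.3f}".replace("-0.000","0") for v in [*rv,*d])+f" {g}")
    print(";\n".join(out))
def wristray(px,st,s):
    K=np.array(s["K"]);H=np.array(s["hand_eye"]);R=Ro.from_quat(st["tool_rot"]).as_matrix()
    d=R@H[:3,:3]@np.linalg.inv(K)@np.array([px[0],px[1],1.]); o=R@H[:3,3]+st["eef_pos"]
    return o,d
def wcam(): # wrist camera as K,R,t
    st=status.state(); s=optics.snapshot("wrist");K=np.array(s["K"]);H=np.array(s["hand_eye"]);R=Ro.from_quat(st["tool_rot"]).as_matrix()
    Rc=R@H[:3,:3]; o=R@H[:3,3]+st["eef_pos"]; return s,K,Rc.T,-Rc.T@o
E
python3 - <<'E'
from h import *
print(np.array(optics.snapshot("wrist")["hand_eye"]).round(3).tolist())
rows([([.40,.009,.24],35,0,1)])
E
```

```text
[[0.001, -0.965, -0.261, 0.066], [1.0, 0.001, 0.0, -0.001], [-0.0, -0.261, 0.965, -0.143], [0.0, 0.0, 0.0, 1.0]]
-0.034 -0.192 -0.108 -0.372 -0.454 -0.009 1
```

>>> jog_arm:
  commands: "-0.034 -0.192 -0.108 -0.372 -0.454 -0.009 1;-0.034 -0.192 -0.108 -0.372 -0.454 -0.009 1;-0.034 -0.192 -0.108 -0.372 -0.454 -0.009 1;-0.034 -0.192 -0.108 -0.372 -0.454 -0.009 1;-0.034 -0.192 -0.108 -0.372 -0.454 -0.009 1;-0.034 -0.192 -0.108 -0.372 -0.454 -0.009 1;-0.034 -0.192 -0.108 -0.372 -0.454 -0.009 1;-0.034 -0.192 -0.108 -0.372 -0.454 -0.009 1;-0.034 -0.192 -0.108 -0.372 -0.454 -0.009 1;-0.034 -0.192 -0.108 -0.372 -0.454 -0.009 1"

```text
clock: 2.78
eef_pos: [0.3427, 0.3187, 0.2506]
tool_rot: [0.005, 0.957, -0.017, 0.289]
ft_force: [1.1, 1.0, 0.5]
width: 0.0853
grip_force: 0.0
```

Run:
```python
from h import *
rows([([.40,.009,.24],35,0,1)])
```

```text
-0.011 -0.008 0.000 -0.042 -0.308 0.051 1
```

>>> jog_arm:
  commands: "-0.011 -0.008 0 -0.042 -0.308 0.051 1;-0.011 -0.008 0 -0.042 -0.308 0.051 1;-0.011 -0.008 0 -0.042 -0.308 0.051 1;-0.011 -0.008 0 -0.042 -0.308 0.051 1;-0.011 -0.008 0 -0.042 -0.308 0.051 1;-0.011 -0.008 0 -0.042 -0.308 0.051 1;-0.011 -0.008 0 -0.042 -0.308 0.051 1;-0.011 -0.008 0 -0.042 -0.308 0.051 1;-0.011 -0.008 0 -0.042 -0.308 0.051 1;-0.011 -0.008 0 -0.042 -0.308 0.051 1"

```text
clock: 3.62
eef_pos: [0.5147, 0.1574, 0.2765]
tool_rot: [0.003, 0.959, -0.006, 0.285]
ft_force: [0.2, 0.6, -0.5]
width: 0.0855
grip_force: 0.0
```

Run:
```python
from h import *
s,*W=wcam(); cv2.imwrite("pics/w1.png",s["pixels"][:,:,::-1])
q=[.682,.009,.006]
for n,P in (("handle",[.5222,.009,.1035]),("door_hinge",[.602,.009,.2])):
    print(n,[(np.round(d["point"],1).tolist(),round(d["p"],2)) for d in spotter.spot_point("wrist",n)],proj(P,*W))
```

```text
handle [([104.4, 93.7], 0.97)] [[100.44342418  88.24937189]]
door_hinge [([101.0, 278.6], 0.74)] [[ 96.18212945 277.54063302]]
```

View pics/w1.png

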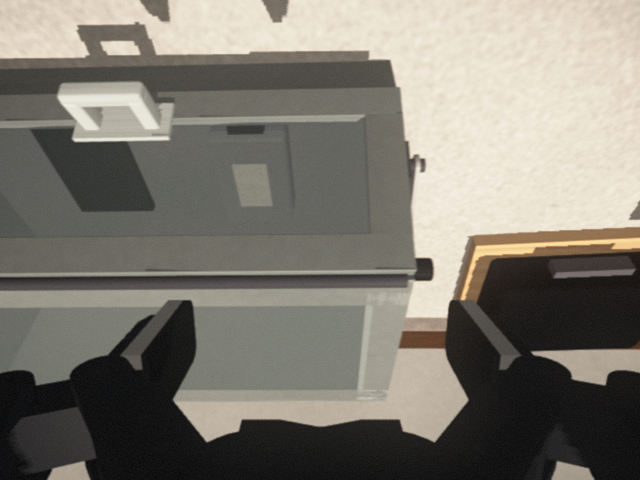

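The wrist picture shows the handle bar at about (104,92), the locker's left hinge corner at (412,275) and the knob at (424,268). The dark tray is in the right half and the labelled bit case in the left.

```bash
cat > fit.py <<'E'
from h import *
from scipy.optimize import least_squares
S=cam("scene")[1:];T=cam("top")[1:];_,*W=wcam()
tc=lambda p:(np.array(p)+.5)/2.16-.5+np.array([130,110])
H=[-.1598,0,.1035]
obs=[(T,[-.08,.205,.2],tc((228,230))),(T,[-.08,-.205,.2],tc((532,232))),(T,[.13,.205,.2],tc((228,74))),(T,[.13,-.205,.2],tc((534,79))),
(T,H,(304,244)),(S,H,(303,238)),(S,[-.08,.205,.2],(320,153)),(S,[.13,.205,.2],(396,144)),(S,[.13,-.205,.2],(427,288)),
(W,H,(104.4,91)),(W,[-.08,0,.2],(101,278)),(W,[-.08,.205,.2],(411,275)),(W,[.13,.205,.2],(386,400)),(W,[-.1397,.205,.0652],(400,88))]
def res(q,f=0):
    c,s=np.cos(q[2]),np.sin(q[2]);r=[]
    for C,L,px in obs:
        P=np.array([c*L[0]-s*L[1]+q[0],s*L[0]+c*L[1]+q[1],L[2]]);r.append(proj(P,*C)[0]-px)
    return np.array(r) if f else np.ravel(r)
o=least_squares(res,[.68,0,0],loss="soft_l1");print(o.x);print(res(o.x,1).round(1).tolist())
E
python3 fit.py; python3 -c "
from h import *
print(status.state()['joints'])
rows([([.50,.009,.22],35,0,1)])"
```

```text
[0.68313132 0.01307352 0.01182285]
[[-2.1, 0.5], [0.5, 2.2], [-0.5, -0.4], [0.6, 0.2], [1.0, 2.4], [0.1, -0.2], [0.1, -2.2], [0.5, -4.2], [2.0, -3.0], [-1.6, 0.3], [-1.0, 1.7], [3.3, 3.5], [-2.2, 0.5], [0.9, -1.8]]
[ 0.09320544 -0.84101137 -0.69355708  1.14404875 -0.06277341  0.07933207]
-0.004 -0.011 0 0.042 -0.150 0.041 1
```

```bash
python3 -c "
from h import *
rows([([.495,.01,.215],15,0.5,1)])"
```

```text
-0.005 0.100 -0.003 0.049 -0.149 0.043 1
```

>>> jog_arm:
  commands: "-0.005 0.1 -0.003 0.049 -0.149 0.043 1;-0.005 0.1 -0.003 0.049 -0.149 0.043 1;-0.005 0.1 -0.003 0.049 -0.149 0.043 1;-0.005 0.1 -0.003 0.049 -0.149 0.043 1;-0.005 0.1 -0.003 0.049 -0.149 0.043 1;-0.005 0.1 -0.003 0.049 -0.149 0.043 1;-0.005 0.1 -0.003 0.049 -0.149 0.043 1;-0.005 0.1 -0.003 0.049 -0.149 0.043 1"

```text
clock: 4.58
eef_pos: [0.4955, 0.0105, 0.2158]
tool_rot: [-0.005, 0.991, 0.001, 0.132]
ft_force: [0.4, -0.6, 0.5]
width: 0.0856
grip_force: 0.0
```

Run:
```python
from h import *
s,*W=wcam(); cv2.imwrite("pics/w2.png",s["pixels"][:,:,::-1])
P=np.array([.5227,.0096,.1035]);st=status.state();print(st["eef_pos"],st["joints"])
d=spotter.spot_point("wrist","handle");print([(np.round(x["point"],1),x["p"]) for x in d],proj(P,*W),proj(P+[0,.028,0],*W),proj(P-[0,.028,0],*W))
if d: print(ray(d[0]["point"],.1035,*W))
```

```text
[0.49550413 0.01061237 0.21583611] [-0.29325971 -0.58962722 -0.55161007  1.35587887  0.07854035 -0.29272765]
[(array([318.6, 228.7]), 0.56)] [[319.53433153 225.55249576]] [[363.57843404 225.92070296]] [[275.43956654 225.18386503]]
[0.524997   0.00902436 0.1035    ]
```

View pics/w2.png

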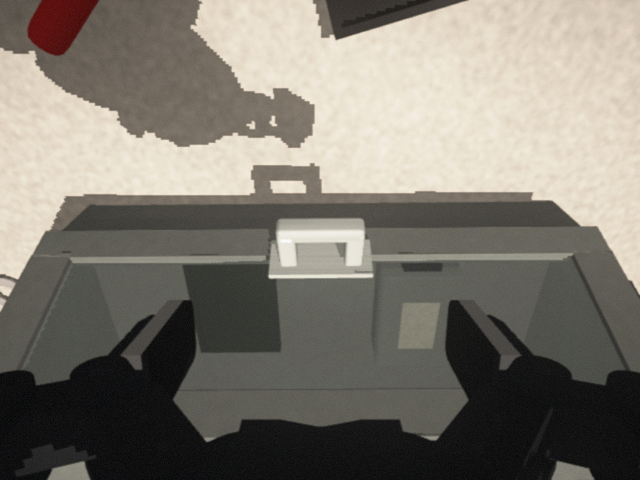

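The wrist picture shows the handle bar spanning columns 276–364 at row 229, centred between the fingers. This agrees with the model to within 3 px.

```bash
cat > arc.py <<'E'
from h import *
hx,hy,hz=.6038,.0098,.2
def bar(q):
    a=np.radians(20)+q; return np.array([hx-.118*np.sin(a)-.042*np.cos(a),hy,hz-.118*np.cos(a)+.042*np.sin(a)])
def tilt(q): return 15-25*q/2.25
def pose(q,g=.6,adv=.023):
    t=tilt(q);return (bar(q)+adv*Rt(t,.5)[:,2],t,.5,g)
E
python3 - <<'E'
from arc import *
print(bar(0),pose(0),pose(2.25))
p=pose(0,1);mid=(p[0]-.03*Rt(15,.5)[:,2],15,.5,1)
rows([mid,mid,p])
E
```

```text
[0.52397453 0.0098     0.10348112] (array([0.52992714, 0.00985195, 0.08126482]), 15.0, 0.5, 0.6) (array([0.57485174, 0.00976515, 0.30009009]), -10.0, 0.5, 0.6)
0.000 0.001 0.000 0.002 -0.001 0.109 1;
0.000 0.001 0.000 0.002 -0.001 0.109 1;
0.000 0.001 0.000 0.002 -0.001 0.139 1
```

>>> jog_arm:
  commands: "0 0 0 0.002 -0.001 0.109 1;0 0 0 0.002 -0.001 0.109 1;0 0 0 0.002 -0.001 0.109 1;0 0 0 0.002 -0.001 0.139 1;0 0 0 0.002 -0.001 0.139 1;0 0 0 0.002 -0.001 0.139 1;0 0 0 0.002 -0.001 0.139 0;0 0 0 0.002 -0.001 0.139 0;0 0 0 0.002 -0.001 0.139 0;0 0 0 0.002 -0.001 0.139 0"
  squeeze: 40

```text
clock: 5.52
eef_pos: [0.5307, 0.0107, 0.0835]
tool_rot: [-0.005, 0.991, 0.003, 0.133]
ft_force: [-5.8, 13.2, 11.7]
width: 0.0558
grip_force: 41.8
```

Run:
```python
from arc import *
st=status.state();print(st["eef_pos"],st["width"],st["grip_force"],st["ft_force"])
q=np.linspace(0,.9,11)[1:]
b=pose(0)
rows([pose(x,0) for x in q],base=b[:3]); print(); rows([pose(x,0) for x in np.linspace(.9,1.8,11)[1:]],base=pose(.9)[:3]);print(); rows([pose(x,0) for x in [1.88,1.95,2.02,2.09,2.15,2.2,2.24,2.26,2.27,2.27]],base=pose(1.8)[:3])
```

```text
[0.53065825 0.01067841 0.08347919] 0.05576474825381745 41.84666767716408 [-5.76121837 13.19618233 11.65682228]
0.000 0.006 0.000 0.007 0.000 -0.009 0;
0.000 0.011 0 0.012 0.000 -0.019 0;
0.000 0.017 0.000 0.017 0.000 -0.030 0;
0 0.022 0.000 0.021 0.000 -0.041 0;
0.000 0.028 0 0.023 0.000 -0.052 0;
0.000 0.033 0 0.025 0.000 -0.063 0;
0.000 0.039 0 0.026 0.000 -0.074 0;
0.000 0.044 0.000 0.026 0.000 -0.086 0;
0.000 0.050 0.000 0.024 0.000 -0.097 0;
0.000 0.056 0.000 0.022 0.000 -0.108 0

0 0.006 0.000 -0.001 0 -0.011 0;
0 0.011 0 -0.004 0 -0.022 0;
0 0.017 0 -0.007 0 -0.033 0;
0 0.022 0.000 -0.011 0 -0.043 0;
0 0.028 0.000 -0.016 0 -0.053 0;
0 0.033 0.000 -0.022 0 -0.062 0;
0 0.039 0 -0.029 0 -0.071 0;
0 0.044 0 -0.037 0 -0.079 0;
0.000 0.050 0.000 -0.045 0 -0.086 0;
0 0.056 0.000 -0.054 0 -0.093 0

0.000 0.005 0.000 -0.007 0 -0.006 0;
0.000 0.009 0 -0.014 0 -0.012 0;
0.000 0.014 0 -0.021 0 -0.016 0;
0.000 0.018 0.000 -0.029 0 -0.020 0;
0.000 0.022 0.000 -0.035 0 -0.023 0;
0.000 0.025 0.000 -0.041 0 -0.026 0;
0.000 0.027 0.000 -0.046 0 -0.027 0;
0 0.028 0 -0.048 0 -0.028 0;
0.000 0.029 0 -0.049 0 -0.028 0;
0.000 0.029 0 -0.049 0 -0.028 0
```

>>> jog_arm:
  commands: "0 0.006 0 0.007 0.001 -0.009 0;0 0.011 0 0.012 0.001 -0.019 0;0 0.017 0 0.017 0.001 -0.030 0;0 0.022 0 0.021 0.001 -0.041 0;0 0.028 0 0.023 0.001 -0.052 0;0 0.033 0 0.025 0.001 -0.063 0;0 0.039 0 0.026 0.001 -0.074 0;0 0.044 0 0.026 0.001 -0.086 0;0 0.05 0 0.024 0.001 -0.097 0;0 0.056 0 0.022 0.001 -0.108 0"
  squeeze: 40

```text
clock: 6.35
eef_pos: [0.4799, 0.0098, 0.1795]
tool_rot: [-0.004, 0.999, 0.001, 0.043]
ft_force: [6.4, 3.9, -11.5]
width: 0.0548
grip_force: 45.1
```

>>> jog_arm:
  commands: "0 0.006 0 -0.001 0 -0.011 0;0 0.011 0 -0.004 0 -0.022 0;0 0.017 0 -0.007 0 -0.033 0;0 0.022 0 -0.011 0 -0.043 0;0 0.028 0 -0.016 0 -0.053 0;0 0.033 0 -0.022 0 -0.062 0;0 0.039 0 -0.029 0 -0.071 0;0 0.044 0 -0.037 0 -0.079 0;0 0.05 0 -0.045 0 -0.086 0;0 0.056 0 -0.054 0 -0.093 0"

```text
clock: 7.18
eef_pos: [0.5239, 0.0105, 0.2764]
tool_rot: [-0.004, 0.999, 0.001, -0.047]
ft_force: [-8.4, 6.0, -9.2]
width: 0.0546
grip_force: 44.6
```

Run:
```python
from arc import *
st=status.state();print(st["eef_pos"],pose(1.8)[0],st["width"],st["grip_force"],st["ft_force"])
R=Ro.from_quat(st["tool_rot"]).as_matrix();b=st["eef_pos"]-.02*R[:,2];v=b-[hx,hy,hz];print("radius",np.hypot(v[0],v[2]),"q",np.arctan2(v[2],-v[0])-np.arctan2(.1035-.2,.0798))
```

```text
[0.52393151 0.01050194 0.27637478] [0.52593732 0.00978251 0.27675466] 0.054551799424149304 44.61375743150711 [-8.35941208  5.99231938 -9.15158838]
radius 0.12390792657988567 q 1.769851403088444
```

Going well. Next I raise to the stop, pushing slightly beyond it.

>>> jog_arm:
  commands: "0 0.005 0 -0.007 0 -0.006 0;0 0.009 0 -0.014 0 -0.012 0;0 0.014 0 -0.021 0 -0.016 0;0 0.018 0 -0.029 0 -0.02 0;0 0.022 0 -0.035 0 -0.023 0;0 0.025 0 -0.041 0 -0.026 0;0 0.027 0 -0.046 0 -0.027 0;0 0.028 0 -0.05 0 -0.028 0;0 0.028 0 -0.053 0 -0.029 0;0 0.028 0 -0.053 0 -0.029 0"

```text
clock: 8.02
eef_pos: [0.5807, 0.0115, 0.3022]
tool_rot: [-0.004, 0.996, 0.002, -0.088]
ft_force: [-3.6, 8.7, 3.3]
width: 0.0548
grip_force: 42.5
```

```bash
cat > q.py <<'E'
from arc import *
st=status.state();print(st["clock"],st["eef_pos"],st["width"],st["grip_force"],st["ft_force"])
R=Ro.from_quat(st["tool_rot"]).as_matrix();b=st["eef_pos"]-.02*R[:,2];v=b-[hx,hy,hz];print("radius",np.hypot(v[0],v[2]),"q",np.arctan2(v[2],-v[0])-np.arctan2(.1035-.2,.0798))
E
python3 q.py
```

```text
8.0167 [0.58069859 0.01149463 0.30221274] 0.05483578369087067 42.498639822006226 [-3.59768885  8.74942008  3.31134986]
radius 0.1234656197715589 q 2.2913075143311765
```

>>> jog_arm:
  commands: "0 0 0 -0.006 0 0.001 0;0 0 0 -0.006 0 0.001 0;0 0 0 -0.006 0 0.001 0"

```text
clock: 8.27
eef_pos: [0.5863, 0.0116, 0.3024]
tool_rot: [-0.004, 0.996, 0.001, -0.087]
ft_force: [-5.8, 8.3, 15.3]
width: 0.0544
grip_force: 41.1
```

```bash
python3 q.py
```

```text
8.2667 [0.58628788 0.01161525 0.30244668] 0.05442196464823798 41.071277260780334 [-5.81048005  8.29992809 15.25124878]
radius 0.12295197981816958 q 2.3360624713267675
```

Run:
```python
from arc import *
out=[]
q=[.683,.011,.009]
for n in ("scene","top"):
    s,*C=cam(n); im=s["pixels"][:,:,::-1].copy()
    k=spotter.spot_point(n,"stay_knob");h=spotter.spot_point(n,"handle");print(n,[(x["point"],x["p"]) for x in k],[(x["point"],x["p"]) for x in h])
    print("pred knob",proj([.6025-.034,.011+.226,.175],*C)," handle2.25",proj(bar(2.25),*C))
    c=(330,150) if n=="scene" else (240,205)
    out.append(cv2.resize(im[c[1]-60:c[1]+60,c[0]-40:c[0]+40],(400,600),interpolation=cv2.INTER_CUBIC))
cv2.imwrite("pics/k1.png",np.hstack(out))
```

```text
scene [] []
pred knob [[307.43521318 150.07977878]]  handle2.25 [[323.53472943 205.93392525]]
top [([227.1, 222.8], 0.46)] []
pred knob [[227.34364608 228.20149678]]  handle2.25 [[304.93746669 223.83063702]]
```

View pics/k1.png

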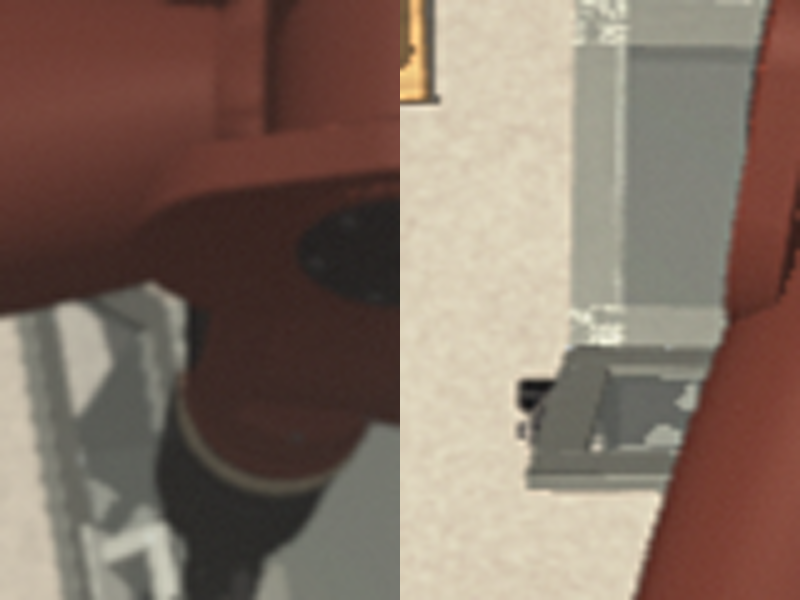

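Crop, right panel (top camera): the door is raised, and the knob is at top pixel (227,224), about 10 mm behind its predicted locked place. The elbow hasn't dropped yet, so I ease the door now.

>>> jog_arm:
  commands: "0 0 0 0.003 0 0 0;0 0 0 0.006 0 0 0;0 0 0 0.009 0 0 0;0 0 0 0.012 0 0 0;0 0 0 0.012 0 0 0;0 0 0 0.012 0 0 0"

```text
clock: 9.07
eef_pos: [0.5752, 0.0114, 0.3001]
tool_rot: [-0.004, 0.996, 0.002, -0.088]
ft_force: [1.0, 8.4, -12.9]
width: 0.0547
grip_force: 47.3
```

```bash
cat > k.py <<'E'
from arc import *
import sys
s,*C=cam("top"); im=s["pixels"][:,:,::-1].copy()
k=spotter.spot_point("top","stay_knob");print([(x["point"],x["p"]) for x in k])
cr=im[205:245,215:245];g=cv2.cvtColor(cr,cv2.COLOR_BGR2GRAY)
# dark blob left of locker
m=(g[:, :16]<55);ys,xs=np.nonzero(m);print("dark",len(xs),(xs.mean()+215,ys.mean()+205) if len(xs) else None)
E
python3 q.py;python3 k.py
```

```text
9.0667 [0.57516713 0.01143795 0.30007   ] 0.054653582866537695 47.25615173578262 [  0.95827999   8.36302157 -12.89034611]
radius 0.12236586671302355 q 2.2438655637433333
[([226.2, 222.7], 0.58)]
dark 26 (np.float64(226.73076923076923), np.float64(220.76923076923077))
```

>>> jog_arm:
  commands: "0 0 0 -0.006 0 -0.001 0;0 0 0 -0.011 0 -0.003 0;0 0 0 -0.015 0 -0.004 0;0 0 0 -0.018 0 -0.005 0;0 0 0 -0.021 0 -0.006 0;0 0 0 -0.021 0 -0.006 0"

```text
clock: 9.67
eef_pos: [0.593, 0.0118, 0.3037]
tool_rot: [-0.004, 0.996, 0.002, -0.092]
ft_force: [-22.8, 8.7, 0.5]
width: 0.0544
grip_force: 48.4
```

```bash
python3 q.py;python3 k.py
```

```text
9.6667 [0.59297283 0.0118361  0.30369545] 0.05444012624146436 48.42019200325012 [-22.78743577   8.65497993   0.54191825]
radius 0.12356053926621173 q 2.3927700613956655
[([225.5, 224.2], 0.44)]
dark 8 (np.float64(226.5), np.float64(223.5))
```

>>> jog_arm:
  commands: "0 0 0 -0.002 0 0 0;0 0 0 -0.002 0 0 0;0 0 0 0.002 0 0.001 0;0 0 0 0.004 0 0.001 0;0 0 0 0.006 0 0.002 0;0 0 0 0.008 0 0.002 0;0 0 0 0.008 0 0.002 0"

```text
clock: 10.35
eef_pos: [0.5876, 0.0117, 0.303]
tool_rot: [-0.004, 0.996, 0.002, -0.089]
ft_force: [-5.7, 7.7, -3.9]
width: 0.0541
grip_force: 49.0
```

```bash
python3 q.py;python3 k.py
```

```text
10.35 [0.58755327 0.01167343 0.3029561 ] 0.05411039249679993 49.015411734580994 [-5.71788122  7.73810964 -3.91125965]
radius 0.12329916900912588 q 2.3473281642638435
[([225.0, 227.8], 0.37)]
dark 7 (np.float64(226.28571428571428), np.float64(225.57142857142858))
```

>>> jog_arm:
  commands: "0 0 0 0.002 0 0 0;0 0 0 0.004 0 0.001 0;0 0 0 0.004 0 0.001 0;0 0 0 0.004 0 0.001 1;0 0 0 0.004 0 0.001 1;0 0 0 0.004 0 0.001 1"

```text
clock: 10.95
eef_pos: [0.5847, 0.0094, 0.303]
tool_rot: [-0.003, 0.996, -0.0, -0.087]
ft_force: [0.2, -0.7, 0.5]
width: 0.0853
grip_force: 0.0
```

```bash
python3 q.py;python3 k.py
```

```text
10.95 [0.58467569 0.00940577 0.30296925] 0.08531537539988363 0.0 [ 0.21427803 -0.72318251  0.49570726]
radius 0.12365675312505925 q 2.3238103673105535
[([224.9, 231.4], 0.4)]
dark 7 (np.float64(225.71428571428572), np.float64(226.57142857142858))
```

The elbow dropped: the knob moved forward to row ~227–231 and the force is now zero. I back off the handle and work out the tray from the pictures I already have.

>>> jog_arm:
  commands: "0 0 0 0 0 -0.04 1;0 0 0 0 0 -0.08 1;0 0 0 0 0 -0.09 1;0 0 0 0 0 -0.09 1"

```text
clock: 11.38
eef_pos: [0.601, 0.0093, 0.3945]
tool_rot: [-0.003, 0.996, -0.001, -0.086]
ft_force: [-0.1, -1.0, 1.4]
width: 0.0852
grip_force: 0.0
```

Run:
```python
from arc import *
st=status.state();print(st["eef_pos"],st["joints"].round(2))
T=cam("top")[1:];s=optics.snapshot("wrist");K=np.array(s["K"]);H=np.array(s["hand_eye"])
R=Ro.from_quat([-.005,.991,.001,.132]).as_matrix();Rc=R@H[:3,:3];o=R@H[:3,3]+[.4955,.0106,.2158];W=(K,Rc.T,-Rc.T@o)
tc=lambda p:(np.array(p)+.5)/2.16-.5+np.array([130,110])
for p in ((408,180),(460,180)):print("top",ray(tc(p),.039,*T))
for p in ((201,352),(281,351)):print("wrist",ray(p,.039,*W))
for p in ((183,265),(277,265)):print("wrist upper(cut by frame)",ray(p,.034,*W))
S,*C=cam("scene");
for n in("tray","bitcase","pack","handle"):
  for c in("top","scene"):print(n,c,[(x["point"],round(x["p"],2)) for x in spotter.spot_point(c,n)])
import sys
im=cam("top")[0]["pixels"][:,:,::-1];cv2.imwrite("pics/t3.png",cv2.resize(im[170:250,210:400],(760,320),interpolation=cv2.INTER_CUBIC))
```

```text
[0.60096604 0.00927885 0.39454381] [-0.18  0.51  0.88  2.11 -0.03 -0.19]
top [ 0.69645246 -0.0264387   0.039     ]
top [ 0.69884649 -0.10368618  0.039     ]
wrist [ 0.70058006 -0.10494312  0.039     ]
wrist [ 0.69841446 -0.02644573  0.039     ]
wrist upper(cut by frame) [ 0.60107108 -0.10862151  0.034     ]
wrist upper(cut by frame) [ 0.60021152 -0.02674527  0.034     ]
tray top []
tray scene []
bitcase top []
bitcase scene []
pack top [([419.4, 262.6], 0.67), ([458.7, 247.6], 0.61)]
pack scene [([337.3, 429.5], 0.73), ([309.4, 382.1], 0.57)]
handle top []
handle scene [([322.8, 203.8], 0.82)]
```

View pics/t3.png

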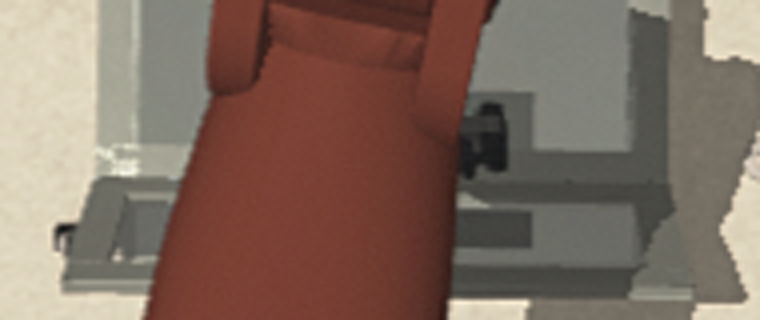

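The top crop shows the door standing open by itself with the knob at its front-left, (62,232). The dark tray shows through the roof window and door opening on the right. Tray centre works out at about (0.6355, −0.065).

```bash
python3 -c "
from h import *
rows([([.47,-.35,.36],10,4.5,1)])"
```

```text
0.000 -0.112 -0.023 0.125 -0.359 0.053 1
```

>>> jog_arm:
  commands: "0 -0.112 -0.023 0.125 -0.359 0.053 1;0 -0.112 -0.023 0.125 -0.359 0.053 1;0 -0.112 -0.023 0.125 -0.359 0.053 1;0 -0.112 -0.023 0.125 -0.359 0.053 1;0 -0.112 -0.023 0.125 -0.359 0.053 1;0 -0.112 -0.023 0.125 -0.359 0.053 1;0 -0.112 -0.023 0.125 -0.359 0.053 1;0 -0.112 -0.023 0.125 -0.359 0.053 1;0 -0.112 -0.023 0.125 -0.359 0.053 1;0 -0.112 -0.023 0.125 -0.359 0.053 1"

```text
clock: 12.82
eef_pos: [0.4825, -0.3161, 0.3636]
tool_rot: [-0.039, 0.995, 0.004, 0.088]
ft_force: [0.4, -0.3, 0.2]
width: 0.0858
grip_force: 0.0
```

```bash
python3 -c "
from h import *
st=status.state();print(st['eef_pos'],st['joints'].round(2))
rows([([.43,-.366,.14],42,4.5,1)])"
```

```text
[ 0.4825246  -0.31605639  0.36356941] [-0.88 -0.06  0.17  1.7   0.14 -0.96]
0.000 -0.177 0.000 0.095 -0.046 0.210 1
```

>>> jog_arm:
  commands: "0 -0.177 0 0.095 -0.046 0.21 1;0 -0.177 0 0.095 -0.046 0.21 1;0 -0.177 0 0.095 -0.046 0.21 1;0 -0.177 0 0.095 -0.046 0.21 1;0 -0.177 0 0.095 -0.046 0.21 1;0 -0.177 0 0.095 -0.046 0.21 1;0 -0.177 0 0.095 -0.046 0.21 1;0 -0.177 0 0.095 -0.046 0.21 1;0 -0.177 0 0.095 -0.046 0.21 1"

```text
clock: 13.57
eef_pos: [0.4303, -0.3643, 0.1398]
tool_rot: [-0.036, 0.933, 0.015, 0.357]
ft_force: [0.6, 0.7, 0.6]
width: 0.0858
grip_force: 0.0
```

Run:
```python
from h import *
st=status.state();print(st['eef_pos'],st['tool_rot'],st['joints'].round(2))
s,*W=wcam(); cv2.imwrite("pics/w4.png",s["pixels"][:,:,::-1])
for d in spotter.spot_point("wrist","pack"):print(d["point"],d["p"],ray(d["point"],0,*W))
for d in spotter.cut_out("wrist","pack")[:2]:
    c=max(cv2.findContours(d["pixels"].astype(np.uint8),0,1)[0],key=cv2.contourArea);b=cv2.boxPoints(cv2.minAreaRect(c));print(d["rect"],d["p"]);
    P=[ray(p,.044,*W) for p in c[:,0]];P=np.array(P)[:,:2].astype(np.float32);r=cv2.minAreaRect(P);print(r)
```

```text
[ 0.43031048 -0.36434866  0.13983581] [-0.03574527  0.93328316  0.01520058  0.35703468] [-1.33 -0.42 -0.69  1.16  0.72 -1.35]
[312.5, 145.7] 0.87 [ 0.48734669 -0.36542632  0.        ]
[139.0, 185.5] 0.66 [ 0.53798731 -0.4920585   0.        ]
[56.6, 137.1, 150.1, 143.6] 0.84
((0.5277609825134277, -0.4882412254810333), (0.06898154318332672, 0.17137454450130463), 51.103389739990234)
[259.3, 86.7, 110.9, 165.8] 0.6
((0.47965675592422485, -0.3648519814014435), (0.14688774943351746, 0.055263910442590714), 4.396589279174805)
```

View pics/w4.png

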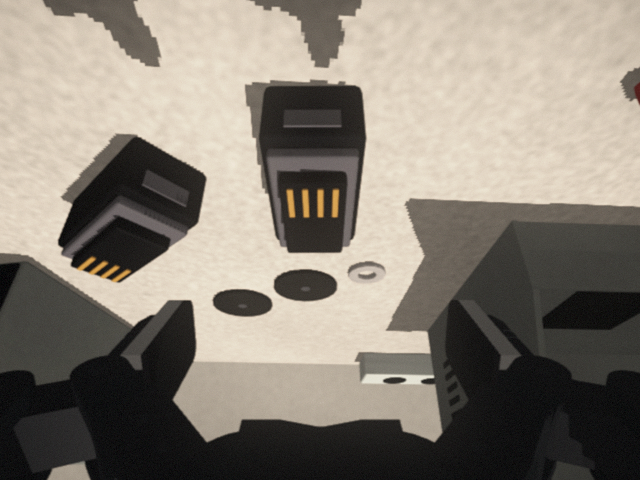

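The wrist view shows the target pack centred at about (312,170), with its long axis along the picture. It measures (0.487, −0.3645), yaw 4.4°, and the look-alike is off to the left.

```bash
python3 -c "
from h import *
z=Rt(42,4.4)[:,2];p=np.array([.5025,-.363,.018])
rows([(p-.04*z,42,4.4,1),(p,42,4.4,1)])"
```

```text
0 0 0.001 0.031 -0.003 0.100 1;
0 0 0.001 0.031 -0.003 0.140 1
```

>>> jog_arm:
  commands: "0 0 0.001 0.031 -0.003 0.1 1;0 0 0.001 0.031 -0.003 0.1 1;0 0 0.001 0.031 -0.003 0.1 1;0 0 0.001 0.031 -0.003 0.14 1;0 0 0.001 0.031 -0.003 0.14 1;0 0 0.001 0.031 -0.003 0.14 1;0 0 0.001 0.031 -0.003 0.14 0;0 0 0.001 0.031 -0.003 0.14 0;0 0 0.001 0.031 -0.003 0.14 0;0 0 0.001 0.031 -0.003 0.14 0"
  squeeze: 50

```text
clock: 14.55
eef_pos: [0.5014, -0.3634, 0.0177]
tool_rot: [-0.036, 0.933, 0.014, 0.358]
ft_force: [-2.0, 2.4, 6.4]
width: 0.0556
grip_force: 54.0
```

```bash
python3 -c "
from h import *
st=status.state();print(st['eef_pos'],st['joints'].round(2))
# lift, travel to entry in front of the locker right half
rows([([.502,-.363,.06],42,4.4,0),([.45,-.30,.14],42,3,0),([.45,-.19,.15],42,1,0),([.47,-.066,.12],42,.8,0)])"
```

```text
[ 0.50136958 -0.36341701  0.01769233] [-1.17 -0.19 -0.75  0.74  0.69 -1.15]
0 0.000 0 -0.029 0.000 -0.031 0;
0.005 0.000 0.006 -0.047 0.067 -0.122 0;
0.013 0 0.014 -0.060 0.177 -0.124 0;
0.013 0 0.015 -0.062 0.299 -0.082 0
```

>>> jog_arm:
  commands: "0 0 0 -0.029 0 -0.031 0;0 0 0 -0.05 0 -0.065 0;0.005 0 0.006 -0.06 0.067 -0.08 0;0.005 0 0.006 -0.06 0.067 -0.08 0;0.013 0 0.014 -0.07 0.16 -0.07 0;0.013 0 0.014 -0.07 0.16 -0.07 0;0.013 0 0.014 -0.07 0.16 -0.07 0;0.013 0 0.014 -0.07 0.16 -0.07 0;0.013 0 0.014 -0.07 0.16 -0.07 0"

```text
clock: 15.3
eef_pos: [0.5055, -0.2136, 0.1113]
tool_rot: [-0.011, 0.936, 0.012, 0.351]
ft_force: [0.1, -1.2, -5.7]
width: 0.0552
grip_force: 60.4
```

```bash
python3 -c "
from h import *
st=status.state();print(st['eef_pos'],st['joints'].round(2),st['ft_force'],Ro.from_quat(st['tool_rot']).as_matrix()[:,2])
rows([([.52,-.066,.11],42,.8,0)])"
```

```text
[ 0.50551221 -0.21356118  0.11132708] [-0.98 -0.84 -1.02  0.96  0.6  -0.87] [ 0.09984317 -1.24224097 -5.74626447] [ 0.65775258  0.03005265 -0.7526343 ]
0.007 -0.005 0.000 -0.012 0.147 0.015 0
```

```bash
python3 -c "
from h import *
rows([([.485,-.19,.15],25,.8,0),([.475,-.066,.155],20,.8,0)])"
```

```text
0.007 0.090 0.001 -0.010 0.025 -0.042 0;
0.007 0.118 0.001 -0.007 0.149 -0.049 0
```

>>> jog_arm:
  commands: "0.003 0.045 0 -0.005 0.012 -0.03 0;0.007 0.09 0.001 -0.01 0.025 -0.042 0;0.007 0.118 0.001 -0.007 0.06 -0.049 0;0.007 0.118 0.001 -0.007 0.09 -0.049 0;0.007 0.118 0.001 -0.007 0.12 -0.049 0;0.007 0.118 0.001 -0.007 0.149 -0.049 0;0.007 0.118 0.001 -0.007 0.149 -0.049 0;0.007 0.118 0.001 -0.007 0.149 -0.049 0;0.007 0.118 0.001 -0.007 0.149 -0.049 0;0.007 0.118 0.001 -0.007 0.149 -0.049 0"

```text
clock: 16.13
eef_pos: [0.475, -0.0687, 0.1567]
tool_rot: [-0.006, 0.985, -0.001, 0.174]
ft_force: [-0.1, 0.2, -6.1]
width: 0.0553
grip_force: 60.2
```

Run:
```python
from h import *
st=status.state();print(st['eef_pos'],st['joints'].round(2),st['ft_force'],Ro.from_quat(st['tool_rot']).as_matrix()[:,2],st["width"])
rows([([.53,-.0645,.125],35,.8,0),([.56,-.0645,.105],42,.8,0),([.59,-.0645,.094],42,.8,0)])
s,*W=wcam(); cv2.imwrite("pics/w5.png",s["pixels"][:,:,::-1])
for n in("tray","bitcase","pack"):print(n,[(np.round(d["point"]),round(d["p"],2),ray(d["point"],.03,*W).round(4)) for d in spotter.spot_point("wrist",n)])
```

```text
[ 0.47497133 -0.06868998  0.15666116] [-0.53 -0.79 -0.8   1.25  0.18 -0.52] [-0.08168913  0.16549529 -6.11668101] [ 3.43357655e-01  1.67285416e-04 -9.39204713e-01] 0.0552935482418394
-0.002 -0.083 0 -0.041 0.004 0.049 0;
-0.002 -0.122 0 -0.062 0.003 0.078 0;
-0.002 -0.122 0 -0.087 0.003 0.098 0
tray []
bitcase [(array([506., 341.]), 0.6, array([0.6375, 0.0885, 0.03  ]))]
pack [(array([319., 246.]), 0.77, array([ 0.5405, -0.07  ,  0.03  ]))]
```

View pics/w5.png

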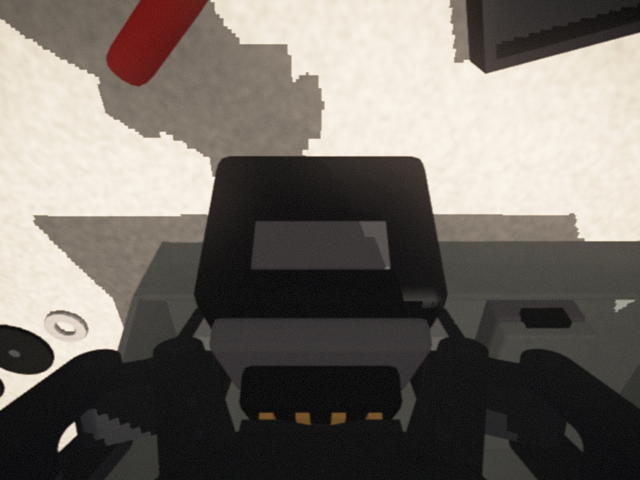

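The wrist view shows the pack held level in y, filling the middle. The bit case is on the right at (506,341), which is (0.6375, 0.0885), consistent with the tray at (0.636, −0.0655).

>>> jog_arm:
  commands: "-0.001 -0.04 0 -0.02 0.004 0.024 0;-0.002 -0.083 0 -0.041 0.004 0.049 0;-0.002 -0.122 0 -0.062 0.003 0.078 0;-0.002 -0.122 0 -0.062 0.003 0.078 0;-0.002 -0.122 0 -0.062 0.003 0.078 0;-0.002 -0.122 0 -0.087 0.003 0.098 0;-0.002 -0.122 0 -0.087 0.003 0.098 0;-0.002 -0.122 0 -0.087 0.003 0.098 0;-0.002 -0.122 0 -0.087 0.003 0.098 0"

```text
clock: 17.08
eef_pos: [0.5959, -0.0648, 0.0943]
tool_rot: [-0.008, 0.934, 0.004, 0.356]
ft_force: [-0.0, -1.4, -6.7]
width: 0.0556
grip_force: 60.4
```

```bash
python3 - <<'E'
from h import *
st=status.state();print(st['eef_pos'],st['joints'].round(2),st['ft_force'],Ro.from_quat(st['tool_rot']).as_matrix()[:,2],st["width"])
rows([([.623,-.0655,.090],42,.8,0),([.648,-.0655,.069],42,.8,0),([.651,-.0655,.064],42,.8,0),([.651,-.0655,.055],42,.8,0),([.651,-.0655,.052],42,.8,0)])
s,*W=wcam();print([(np.round(d["point"]),round(d["p"],2),ray(d["point"],.076,*W).round(4)) for d in spotter.spot_point("wrist","pack")])
E
python3 k.py
```

```text
[ 0.59588695 -0.06484498  0.09425002] [-0.5  -0.84 -1.09  0.67  0.34 -0.4 ] [-0.01890237 -1.35463691 -6.67732483] [ 0.66576666  0.01366041 -0.74603495] 0.0555881323633104
0.001 -0.001 0.000 -0.017 -0.001 0.021 0;
0.001 -0.001 0.000 -0.022 -0.002 0.054 0;
0.001 -0.001 0.000 -0.021 -0.002 0.059 0;
0.001 -0.001 0.000 -0.015 -0.002 0.066 0;
0.001 -0.001 0.000 -0.013 -0.002 0.068 0
[(array([319., 246.]), 0.91, array([ 0.583 , -0.0663,  0.076 ]))]
[([222.5, 229.9], 0.57)]
dark 7 (np.float64(225.71428571428572), np.float64(226.57142857142858))
```

>>> jog_arm:
  commands: "0.001 -0.001 0 -0.017 -0.001 0.021 0;0.001 -0.001 0 -0.017 -0.001 0.021 0;0.001 -0.001 0 -0.022 -0.002 0.045 0;0.001 -0.001 0 -0.022 -0.002 0.054 0;0.001 -0.001 0 -0.021 -0.002 0.059 0;0.001 -0.001 0 -0.021 -0.002 0.059 0;0.001 -0.001 0 -0.021 -0.002 0.059 0"

```text
clock: 17.87
eef_pos: [0.6503, -0.0652, 0.0625]
tool_rot: [-0.007, 0.934, 0.003, 0.357]
ft_force: [0.1, 0.4, -6.0]
width: 0.0552
grip_force: 60.1
```

Run:
```python
from h import *
st=status.state();print(st['eef_pos'],st['joints'].round(2),st['ft_force'],Ro.from_quat(st['tool_rot']).as_matrix()[:,2],st["width"])
rows([([.651,-.0655,.056],42,.8,0),([.651,-.0655,.052],42,.8,0)])
out=[]
s,*W=wcam();im=s["pixels"][:,:,::-1];out.append(cv2.resize(im,(400,300)))
print([(np.round(d["point"]),round(d["p"],2),ray(d["point"],.046,*W).round(4)) for d in spotter.spot_point("wrist","pack")],[(d["point"],d["p"],ray(d["point"],.03,*W)) for d in spotter.spot_point("wrist","tray")])
for n,c in(("top",(330,205)),("scene",(350,230))):
  s,*C=cam(n);im2=s["pixels"][:,:,::-1];out.append(cv2.resize(im2[c[1]-30:c[1]+30,c[0]-40:c[0]+40],(400,300),interpolation=cv2.INTER_CUBIC))
cv2.imwrite("pics/c5.png",np.vstack([np.hstack([cv2.resize(im,(400,300)),out[1]]),np.hstack([out[2],out[0]*0])]))
```

```text
[ 0.65026001 -0.06521568  0.06254014] [-0.44 -0.53 -0.97  0.46  0.3  -0.35] [ 0.12350621  0.39477745 -6.03028322] [ 0.66745547  0.0114713  -0.74456135] 0.05520190776165196
0.001 -0.001 0.000 0.004 0 0.005 0;
0.001 -0.001 0.000 0.006 0 0.008 0
[(array([319., 249.]), 0.8, array([ 0.6369, -0.0668,  0.046 ]))] []
```

View pics/c5.png

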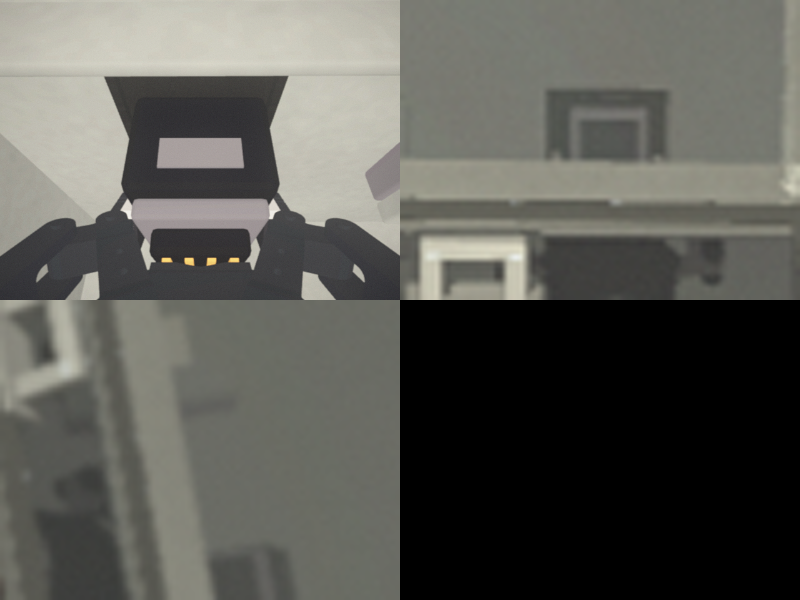

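The wrist panel shows the pack over the tray. In the top panel the tray spans 546–668 and the rail 570–650, so they're centred in y. I lower the pack next.

>>> jog_arm:
  commands: "0 -0.001 0 0.002 0 0.003 0;0 -0.001 0 0.004 0 0.005 0;0 -0.001 0 0.006 0 0.007 0;0 -0.001 0 0.007 0 0.008 0;0 -0.001 0 0.007 0 0.008 0"

```text
clock: 18.53
eef_pos: [0.6509, -0.0653, 0.052]
tool_rot: [-0.007, 0.933, 0.003, 0.359]
ft_force: [0.2, 0.2, -6.0]
width: 0.0552
grip_force: 60.4
```

Run:
```python
from h import *
st=status.state();print(st['eef_pos'],st['ft_force'],Ro.from_quat(st['tool_rot']).as_matrix()[:,2],st["width"])
```

```text
[ 0.650854   -0.06525889  0.05196491] [ 0.19092624  0.21063091 -6.01153556] [ 0.67051242  0.01125786 -0.74181289] 0.055225584470833144
```

>>> jog_arm:
  commands: "0 0 0 0.001 0 0.001 0;0 0 0 0.001 0 0.001 0;0 0 0 0.002 0 0.002 0;0 0 0 0.002 0 0.002 0"

```text
clock: 18.87
eef_pos: [0.6522, -0.0656, 0.0518]
tool_rot: [-0.008, 0.933, 0.003, 0.361]
ft_force: [-5.2, 2.0, 6.9]
width: 0.0553
grip_force: 62.2
```

>>> jog_arm:
  commands: "0 0 0 0 0 -0.001 0;0 0 0 0 0 -0.001 0.85;0 0 0 0 0 -0.001 0.85;0 0 0 0 0 -0.001 0.85;0 0 0 0 0 -0.001 1;0 0 0 0 0 -0.001 1"

```text
clock: 19.37
eef_pos: [0.6502, -0.0654, 0.0502]
tool_rot: [-0.007, 0.933, 0.003, 0.359]
ft_force: [-0.1, 1.0, -0.4]
width: 0.0853
grip_force: 0.0
```

Run:
```python
from h import *
st=status.state();print(st['eef_pos'],st['ft_force'],st["width"])
s,*W=wcam();a=s["pixels"][:,:,::-1];print([(np.round(d["point"]),round(d["p"],2),ray(d["point"],.034,*W).round(4)) for d in spotter.spot_point("wrist","pack")])
s,*C=cam("top");b=s["pixels"][:,:,::-1][175:235,290:370]
cv2.imwrite("pics/c6.png",np.hstack([cv2.resize(a,(400,300)),cv2.resize(b,(400,300),interpolation=cv2.INTER_CUBIC)]))
z=Rt(42,.8)[:,2]
# retreat
p=st['eef_pos'];rows([(p-.03*z,42,.8,1),(p-.06*z+[-.005,0,0],42,.8,1),([.59,-.065,.115],38,.8,1),([.52,-.065,.16],25,.8,1)])
```

```text
[ 0.6501549  -0.06537929  0.05019465] [-0.13184731  1.01902688 -0.43480914] 0.08526353216477858
[(array([318., 252.]), 0.78, array([ 0.6377, -0.0674,  0.034 ]))]
0.001 0.001 0.000 0 0 -0.030 1;
0.001 0.001 0.000 0.003 0.000 -0.063 1;
0.001 0.023 0.000 0.001 0.001 -0.088 1;
0.001 0.095 0.000 0.023 0.002 -0.169 1
```

View pics/c6.png

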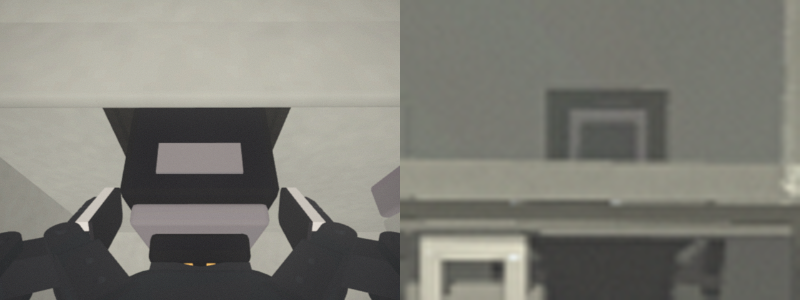

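The wrist panel shows the pack sitting upright between the tray rims with the fingers open. I retreat along the tool axis.

>>> jog_arm:
  commands: "0 0 0 0 0 -0.03 1;0.001 0.001 0 0.003 0 -0.063 1;0.001 0.023 0 0.002 0.001 -0.088 1;0.001 0.06 0 0.012 0.001 -0.13 1;0.001 0.095 0 0.023 0.002 -0.169 1;0.001 0.095 0 0.023 0.002 -0.169 1;0.001 0.095 0 0.023 0.002 -0.169 1;0.001 0.095 0 0.023 0.002 -0.169 1"

```text
clock: 20.18
eef_pos: [0.5204, -0.0657, 0.1598]
tool_rot: [-0.007, 0.976, 0.001, 0.217]
ft_force: [-0.5, -0.2, -0.1]
width: 0.0855
grip_force: 0.0
```

```bash
python3 - <<'E'
from h import *
st=status.state();print(st['eef_pos'],st["joints"].round(2))
s,*W=wcam();a=s["pixels"][:,:,::-1];print([(np.round(d["point"]),round(d["p"],2),ray(d["point"],.034,*W).round(4)) for n in("pack","tray") for d in spotter.spot_point("wrist",n)])
cv2.imwrite("pics/c7.png",a)
L=lambda x,y,z:np.array([.6365+x,-.0655+y,z])
print("tray rim corners",[proj(L(x,y,.039),*W)[0].round() for x,y in((-.063,-.039),(-.063,.039),(.063,-.039),(.063,.039))])
print("pack body-top corners",[proj(L(x,y,.078),*W)[0].round() for x,y in((-.05,-.028),(-.05,.028),(.05,-.028),(.05,.028))])
E
python3 k.py
```

```text
[ 0.52035188 -0.0656955   0.15980046] [-0.5  -0.75 -0.79  1.13  0.21 -0.47]
[(array([317., 280.]), 0.91, array([ 0.6371, -0.0673,  0.034 ]))]
tray rim corners [array([263., 219.]), array([379., 220.]), array([274., 334.]), array([364., 335.])]
pack body-top corners [array([276., 274.]), array([366., 275.]), array([283., 365.]), array([355., 366.])]
[([224.7, 230.6], 0.6)]
dark 8 (np.float64(225.5), np.float64(226.75))
```

View pics/c7.png

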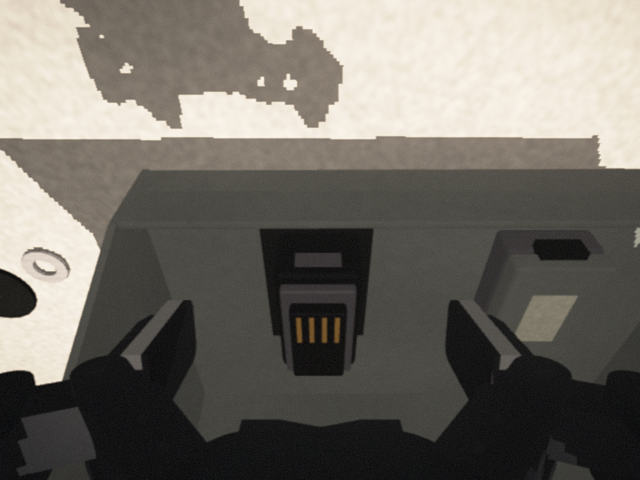

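The wrist view shows the pack upright inside the tray (tray columns 262–373, pack 276–366), with the rims visible all round. The bit case is untouched at (540,290). Next I go to the knob with the fingers shut.

```bash
python3 -c "
from h import *
rows([([.478,-.02,.18],20,0,0),([.475,.25,.20],22,-12,0)])"
```

```text
0.001 0.027 0.004 0.028 0.046 -0.037 0;
0.028 0.016 0.065 0.019 0.316 -0.055 0
```

>>> jog_arm:
  commands: "0.001 0.027 0.004 0.028 0.03 -0.037 0;0.028 0.016 0.065 0.019 0.316 -0.055 0;0.028 0.016 0.065 0.019 0.316 -0.055 0;0.028 0.016 0.065 0.019 0.316 -0.055 0;0.028 0.016 0.065 0.019 0.316 -0.055 0;0.028 0.016 0.065 0.019 0.316 -0.055 0;0.028 0.016 0.065 0.019 0.316 -0.055 0;0.028 0.016 0.065 0.019 0.316 -0.055 0;0.028 0.016 0.065 0.019 0.316 -0.055 0;0.028 0.016 0.065 0.019 0.316 -0.055 0"

```text
clock: 21.27
eef_pos: [0.474, 0.2544, 0.2006]
tool_rot: [0.1, 0.976, -0.019, 0.191]
ft_force: [0.2, 0.2, -0.0]
width: -0.0001
grip_force: 0.0
```

Run:
```python
from h import *
st=status.state();print(st['eef_pos'],st["joints"].round(2),st["width"])
s,*W=wcam();K=np.array([.567,.237,.175]);print("pred",proj(K,*W))
o=[(W,d["point"],d["p"]) for d in spotter.spot_point("wrist","stay_knob")];print([(x[1],x[2],ray(x[1],.175,*W)) for x in o])
t=cam("top")[1:];d=spotter.spot_point("top","stay_knob");print([(x["point"],ray(x["point"],.175,*t)) for x in d])
sc=cam("scene")[1:];print([(x["point"],ray(x["point"],.175,*sc)) for x in spotter.spot_point("scene","stay_knob")])
if o and d: print(tri([(o[0][1],*W),(d[0]["point"],*t)]))
cv2.imwrite("pics/w8.png",s["pixels"][:,:,::-1])
```

```text
[0.47396529 0.25441687 0.20060946] [ 0.37 -0.49 -0.54  1.19 -0.2   0.54] -7.137087796998754e-05
pred [[324.76211397 390.80093205]]
[([323.5, 393.1], 0.49, array([0.56905752, 0.23587064, 0.175     ]))]
[([225.5, 230.4], array([0.561954  , 0.24211413, 0.175     ]))]
[]
[0.56113304 0.23926201 0.18080098]
```

View pics/w8.png

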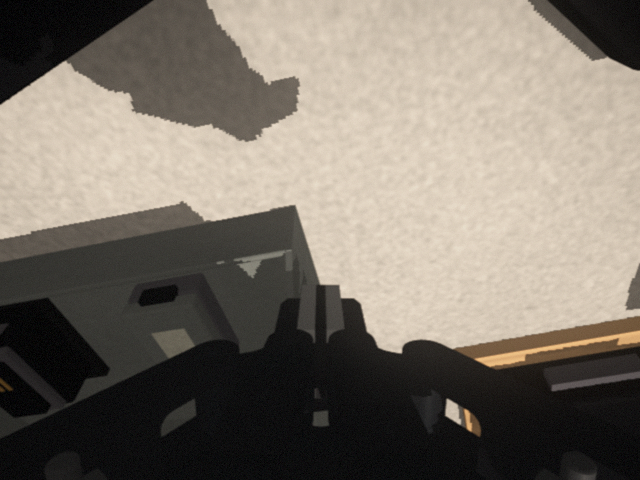

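The wrist view shows the fingers shut and the locker's left end at column ~300. The gripper hides the knob itself. The top camera puts it at about (0.566, 0.238), as expected when locked.

Run:
```python
from h import *
R=Rt(35,-15);n=-R[:,0];tz=R[:,2];K=np.array([.566,.246,.174])
P=lambda d,u=0:(K-.021*n+.015*tz+np.array([.95,0,.3])*d,35,-15,0)
print(P(-.035)[0],P(.028)[0])
rows([P(-.035)])
print();rows([P(d) for d in(-.025,-.015,-.005,0.005,.012,.018)],base=P(-.035)[:3])
```

```text
[0.52444444 0.24822547 0.13916761] [0.58429444 0.24822547 0.15806761]
0.008 -0.071 0.015 -0.022 0.010 0.076 0

0.000 0.000 0.000 -0.009 0.002 0.003 0;
0.000 0.000 0.000 -0.018 0.005 0.006 0;
0.000 0.000 0.000 -0.028 0.007 0.008 0;
0.000 0.000 0.000 -0.037 0.010 0.011 0;
0.000 0.000 0.000 -0.043 0.012 0.013 0;
0.000 0.000 0.000 -0.049 0.013 0.015 0
```

>>> jog_arm:
  commands: "0.008 -0.071 0.015 -0.022 0.01 0.076 0;0.008 -0.071 0.015 -0.022 0.01 0.076 0;0.008 -0.071 0.015 -0.022 0.01 0.076 0;0.008 -0.071 0.015 -0.022 0.01 0.076 0;0.008 -0.071 0.015 -0.022 0.01 0.076 0"

```text
clock: 21.98
eef_pos: [0.5254, 0.2492, 0.1415]
tool_rot: [0.125, 0.946, -0.039, 0.297]
ft_force: [-0.4, -0.1, 0.9]
width: 0.0001
grip_force: 0.0
```

>>> jog_arm:
  commands: "0 0 0 -0.009 0.002 0.003 0;0 0 0 -0.018 0.005 0.006 0;0 0 0 -0.028 0.007 0.008 0;0 0 0 -0.037 0.01 0.011 0;0 0 0 -0.043 0.012 0.013 0;0 0 0 -0.043 0.012 0.013 0"

```text
clock: 22.48
eef_pos: [0.5716, 0.2501, 0.156]
tool_rot: [0.125, 0.945, -0.039, 0.299]
ft_force: [-0.1, 0.2, 0.8]
width: -0.0001
grip_force: 0.0
```

```bash
python3 - <<'E'
from h import *
st=status.state();print(st['eef_pos'],st['ft_force'],st["torque"])
E
python3 k.py
```

```text
[0.57164491 0.25008629 0.15600137] [-0.10162325  0.18961389  0.80098754] [ 0.12600791  0.55322987 -0.0114684 ]
[([226.1, 224.2], 0.47)]
dark 157 (np.float64(220.4140127388535), np.float64(234.97452229299364))
```

Run:
```python
from h import *
o=[]
for n,c in(("top",(250,215)),("scene",(325,165))):
  s,*C=cam(n);im=s["pixels"][:,:,::-1];o.append(cv2.resize(im[c[1]-45:c[1]+45,c[0]-30:c[0]+30],(400,600),interpolation=cv2.INTER_CUBIC))
  print(n,[(x["point"],x["p"]) for x in spotter.spot_point(n,"handle")])
cv2.imwrite("pics/c9.png",np.hstack(o))
```

```text
top [([303.4, 222.5], 0.71)]
scene [([316.6, 206.3], 0.58)]
```

View pics/c9.png

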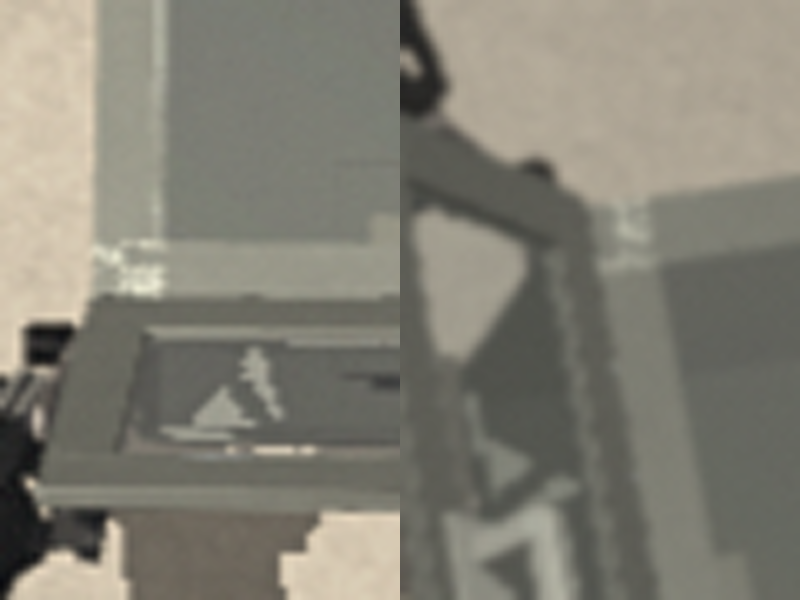

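The top panel shows the knob pushed back to (227,221), and the handle has dropped in the scene view. The stay is unlocked and the door is sinking, so I pull clear to the left.

Run:
```python
from h import *
p=status.state()['eef_pos']
rows([(p+[-.015,.03,0],35,-15,0),(p+[-.04,.08,.0],35,-15,0),(p+[-.06,.14,.05],30,-15,0)])
```

```text
0 -0.001 0.000 0.018 0.025 -0.013 0;
0 -0.001 0.000 0.049 0.067 -0.034 0;
0 0.027 0.000 0.049 0.120 -0.095 0
```

>>> jog_arm:
  commands: "0 0 0 0.018 0.025 -0.013 0;0 0 0 0.049 0.067 -0.034 0;0 0 0 0.049 0.067 -0.034 0;0 0.027 0 0.049 0.12 -0.095 0;0 0.027 0 0.049 0.12 -0.095 0;0 0.027 0 0.049 0.12 -0.095 0;0 0.027 0 0.049 0.12 -0.095 0;0 0.027 0 0.049 0.12 -0.095 0;0 0.027 0 0.049 0.12 -0.095 0;0 0.027 0 0.049 0.12 -0.095 0"

```text
clock: 23.62
eef_pos: [0.5086, 0.3895, 0.2018]
tool_rot: [0.126, 0.958, -0.035, 0.257]
ft_force: [0.1, -0.4, 1.1]
width: -0.0
grip_force: 0.0
```

>>> jog_arm:
  commands: "0 0 0 0 0 0 0;0 0 0 0 0 0 0;0 0 0 0 0 0 0;0 0 0 0 0 0 0;0 0 0 0 0 0 0;0 0 0 0 0 0 0;0 0 0 0 0 0 0;0 0 0 0 0 0 0;0 0 0 0 0 0 0;0 0 0 0 0 0 0"

```text
clock: 24.45
eef_pos: [0.5089, 0.3906, 0.203]
tool_rot: [0.126, 0.958, -0.034, 0.257]
ft_force: [0.0, 0.5, -0.2]
width: 0.0003
grip_force: 0.0
```

```bash
cat > d.py <<'E'
from arc import *
from scipy.optimize import minimize_scalar
print(status.state()["clock"],status.state()["ft_force"])
obs=[]
for n in("scene","top"):
    s,*C=cam(n);d=spotter.spot_point(n,"handle")
    if d: obs.append((C,d[0]["point"]));print(n,d[0])
for C,p in obs:
    qs=np.linspace(0,2.3,231);e=[np.linalg.norm(proj(bar(q),*C)[0]-p) for q in qs];i=int(np.argmin(e));print("q",qs[i],e[i])
E
python3 d.py
```

```text
24.45 [ 0.0123407   0.54943883 -0.17499183]
scene {'point': [287.9, 229.2], 'p': 0.71}
q 0.7699999999999999 2.7798511826841006
```

Door is sinking (q ≈ 0.77). I wait for it to shut.

>>> jog_arm:
  commands: "0 0 0 0 0 0 0;0 0 0 0 0 0 0;0 0 0 0 0 0 0;0 0 0 0 0 0 0;0 0 0 0 0 0 0;0 0 0 0 0 0 0;0 0 0 0 0 0 0;0 0 0 0 0 0 0;0 0 0 0 0 0 0;0 0 0 0 0 0 0"

```text
clock: 25.48
eef_pos: [0.5089, 0.3906, 0.203]
tool_rot: [0.126, 0.958, -0.034, 0.257]
ft_force: [-1.1, -0.3, 0.4]
width: 0.0
grip_force: 0.0
```

>>> jog_arm:
  commands: "0 0 0 0 0 0 0;0 0 0 0 0 0 0;0 0 0 0 0 0 0;0 0 0 0 0 0 0;0 0 0 0 0 0 0;0 0 0 0 0 0 0;0 0 0 0 0 0 0;0 0 0 0 0 0 0;0 0 0 0 0 0 0;0 0 0 0 0 0 0"

```text
clock: 26.32
eef_pos: [0.5089, 0.3906, 0.203]
tool_rot: [0.126, 0.958, -0.034, 0.257]
ft_force: [1.2, 0.0, -0.2]
width: -0.0001
grip_force: 0.0
```

>>> jog_arm:
  commands: "0 0 0 0 0 0 0;0 0 0 0 0 0 0;0 0 0 0 0 0 0;0 0 0 0 0 0 0;0 0 0 0 0 0 0;0 0 0 0 0 0 0;0 0 0 0 0 0 0;0 0 0 0 0 0 0;0 0 0 0 0 0 0;0 0 0 0 0 0 0"

```text
clock: 27.15
eef_pos: [0.5089, 0.3906, 0.203]
tool_rot: [0.126, 0.958, -0.034, 0.257]
ft_force: [0.5, -0.2, 0.6]
width: 0.0001
grip_force: 0.0
```

>>> jog_arm:
  commands: "0 0 0 0 0 0 0;0 0 0 0 0 0 0;0 0 0 0 0 0 0;0 0 0 0 0 0 0;0 0 0 0 0 0 0;0 0 0 0 0 0 0;0 0 0 0 0 0 0;0 0 0 0 0 0 0;0 0 0 0 0 0 0;0 0 0 0 0 0 0"

```text
clock: 27.98
eef_pos: [0.5089, 0.3906, 0.203]
tool_rot: [0.126, 0.958, -0.034, 0.257]
ft_force: [-0.1, -0.7, 0.2]
width: 0.0002
grip_force: 0.0
```

>>> jog_arm:
  commands: "0 0 0 0 0 0 0;0 0 0 0 0 0 0;0 0 0 0 0 0 0;0 0 0 0 0 0 0;0 0 0 0 0 0 0;0 0 0 0 0 0 0;0 0 0 0 0 0 0;0 0 0 0 0 0 0;0 0 0 0 0 0 0;0 0 0 0 0 0 0"

```text
clock: 28.82
eef_pos: [0.5089, 0.3906, 0.203]
tool_rot: [0.126, 0.958, -0.034, 0.257]
ft_force: [-0.3, -0.3, -0.6]
width: -0.0002
grip_force: 0.0
```

```bash
python3 d.py; python3 d.py
python3 - <<'E'
from h import *
a=cv2.imread("pics/scene0.png").astype(int)[140:320,290:435];b=cam("scene")[0]["pixels"][:,:,::-1].astype(int)[140:320,290:435]
print("changed px",(abs(a-b).max(2)>40).sum())
print([(x["point"],x["p"]) for n in("pack","adapter") for x in spotter.spot_point("scene",n)])
E
```

```text
28.8167 [-0.3036692  -0.32758811 -0.56693415]
top {'point': [305.0, 241.4], 'p': 0.97}
q 1.8599999999999997 0.4961575860469797
29.0167 [ 0.21239902 -1.0470036  -0.29092777]
scene {'point': [303.6, 237.3], 'p': 0.65}
top {'point': [303.0, 241.4], 'p': 0.73}
q 0.0 0.9924076389942831
q 1.8599999999999997 1.5403438739858442
changed px 0
[([336.7, 428.3], 0.57), ([249.2, 128.8], 0.57)]
```

```bash
python3 -c "
from plant import job
print(job.close_job())"
```

```text
the job is handed in; nothing more can be done
None
```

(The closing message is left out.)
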